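# Dock the control module and run the bench test

## Task

Bench-test the beige control module: with your fingertips push it along its dock until it sits fully home against the end stop, then press the raised, white-dotted half of the black rocker down to switch the tester on, then press the yellow button fully down so that it stays down, and last press the green button fully down and finish while still holding it down. Pick nothing up, keep off the red and blue buttons, and leave the other things on the bench where they stand.

Things in the scene. Friction and masses are not known exactly. Their poses are not given: they have to be found in the camera images.
- dock: test dock fixed to the bench: aluminium base plate 200 (x) x 120 (y) x 12 mm with two blue side rails 85 mm apart (18 mm high above the plate, from x = -75 to +75 mm) and a blue end stop across its far (+x) end, its face at x = +75 mm, top 57 mm above the bench. Origin: centre of the underside; x points along the channel to the stop, z up. The near end (-x) is open
- module_center (a point): centre of the loose beige control module, a box 100 (x) x 80 (y) x 40 mm, about 0.3 kg, which lies flat on the dock's plate between the rails, x towards the stop; it starts 25 to 45 mm short of the stop. Fully home, its far face touches the stop: this point is then at x = +25 mm in the dock's frame, 32 mm above the bench. It slides at a push of 2 to 6 N
- module_rear (a point): centre of the module's rear face (the end away from the stop), the face to push on; 20 mm above the dock's plate, 32 mm above the bench
- console: grey tester console fixed to the bench, 150 (x) x 230 (y) x 50 mm; origin at the centre of its underside, z up. The rocker lies on its left (+y) part, four coloured buttons on its right part. Console and dock may trade sides of the bench
- rocker_press (a point): the place to press on the black rocker switch: a point on the top of its far half (the half towards the console's +x, marked with a white dot), 22 mm from the hinge, which lies along the console's y. The paddle is 64 (console x) x 32 (y) x 8 mm. Off, this half stands raised and the point is 76 mm above the bench; on, it is down at about 67 mm. The switch's base plate below it is 56 mm above the bench
- rocker (a joint): rocker angle: 0 = off (dotted far half raised 0.2 rad), 0.40 rad = on (dotted half fully down, its press point about 9 mm lower than when off). Takes 2 to 5 N and stays where it is left
- yellow_top (a point): yellow button cap, 30 mm across, flat top, in a round steel collar 46 mm across; this point is the centre of its top face, 22 mm above the console top when up; it is pressed straight down. The four buttons stand in a 2 x 2 block on the console (64 by 68 mm between centres) and may trade places
- yellow (a joint): yellow button's travel: 0 = up, 0.006 m = fully down. Latching: it takes about 3 N and stays down where it is left
- green_top (a point): green button cap, 30 mm across, flat top, in a round steel collar 46 mm across; this point is the centre of its top face, 22 mm above the console top when up; it is pressed straight down. The four buttons stand in a 2 x 2 block on the console (64 by 68 mm between centres) and may trade places
- green (a joint): green button's travel: 0 = up, 0.006 m = fully down. Sprung: begins to give at 1.5 N, fully down at 5 N, comes up when let go
- red_top (a point): red button cap, 30 mm across, flat top, in a round steel collar 46 mm across; this point is the centre of its top face, 22 mm above the console top when up; it is pressed straight down. The four buttons stand in a 2 x 2 block on the console (64 by 68 mm between centres) and may trade places. Not to be pressed
- red (a joint): red button's travel, 0 = up, 0.006 m = fully down; sprung like the green one
- blue_top (a point): blue button cap, 30 mm across, flat top, in a round steel collar 46 mm across; this point is the centre of its top face, 22 mm above the console top when up; it is pressed straight down. The four buttons stand in a 2 x 2 block on the console (64 by 68 mm between centres) and may trade places. Not to be pressed
- blue (a joint): blue button's travel, 0 = up, 0.006 m = fully down; sprung like the green one
- bushing: loose black rubber bushing with a steel core, 38 mm across, 40 mm high, upright on the bench between dock and console; origin under its centre
- relay: loose black relay with a white top, 28 x 28 x 30 mm, on the bench at the near side between dock and console; origin under its centre
- wrench: loose steel wrench lying flat beyond the dock and console; origin under it
- jar: loose glass jar, with a black cap, 70 mm across, 90 mm high, upright at the left side; origin under its centre
- spray_can: loose spray can, 60 mm across, 170 mm high, upright at the right side; origin under its centre
- spring: loose black coil spring, 90 mm across, 130 mm high, upright at the left side; origin under its centre
- carton: loose cardboard carton, 100 x 140 x 70 mm, at the right side; origin under its centre
There are look-alikes about, which are no part of the job. Of the things that look like the part that bears module_center, the largest one is meant.

How it is judged (in metres and radians):
On the way, in this order (a step that is already met when the one before it is completed fails the run):
1. the module is home against the stop (x of module_center in the frame of dock above 0.021 m and z of module_center in the frame of dock below 0.042 m), for 0.2 s.
2. the rocker is on (x of module_center in the frame of dock above 0.021 m and value of joint rocker above 0.33 rad), for 0.2 s.
3. the yellow button is down (all of step 2 and value of joint yellow above 0.0045 m), for 0.2 s.
4. the green button is held down (all of step 3 and value of joint green above 0.0045 m), for 0.2 s.
At the end, for the whole second after the job is handed in: the module lies flat in the dock within 4 mm of its stop, the rocker is on (over 0.33 rad), the yellow button is down (over 4.5 mm), and the fingers hold the green button down (over 4.5 mm, with more than 1.5 N) (all of step 4 and z of module_center in the frame of dock below 0.042 m and contact force between the fingers and green above 1.5 N); the arm keeps its last pose, push and grip.
It fails at once if the red or blue button is pressed more than 3 mm (value of joint any of red, blue above 0.003 m).
It fails at once if the rocker is switched before the module is home (value of joint rocker above 0.2 rad and x of module_center in the frame of dock below 0.019 m).
It fails at once if a button is pressed out of turn (yellow before the rocker is on, or green before yellow is down) ((value of joint yellow above 0.003 m and value of joint rocker below 0.3 rad) or (value of joint green above 0.003 m and value of joint yellow below 0.004 m)).
It fails at once if the module is lifted more than 1 cm off the dock or tipped (z of module_center in the frame of dock above 0.045 m or angle between module_center's own z axis and vertical above 0.2 rad).
It fails at once if another thing on the bench is moved more than 3 cm (distance of any of bushing, relay, wrench, jar, spray_can, spring, carton from where it was at the start of the episode above 0.03 m).
It also fails if it takes over 48 s, if anything falls off the work surface, if the arm or the gripper's body presses on something with over 40 N, if the wrist force passes 120 N, or if a joint passes its speed limit or range.

## Robot

A 6-joint arm with a two-finger parallel gripper is mounted at the origin on the work surface. World frame = base frame: x ahead of the robot, y to its left, z up, the work surface at z = 0. Lengths are in m, angles in degrees, forces in N, time in s.
With the tool pointing down it reaches from about 0.4 to 0.825 m from the base axis. Payload 7 kg.
Tool frame: the origin (TCP) lies midway between the tips of the shut fingers; the grasp point (between the pads) lies 19 mm behind it; y points along the fingers, z is the direction in which the jaws open and shut, and the axes are right-handed (so a half turn about y gives the same grasp; the last joint's range is limited). The gripper opens to 88 mm and grips with 3 to 60 N. Pads are 19 mm wide; open, the fingers measure 130 mm over their backs; the gripper's body (78 mm by 193 mm) begins 47 mm behind the grasp point.
Start: joints at [93.169, 20.546, 0.682, 0, -70.136, -16.507], TCP at [0.156, 0.657, 0.227] pointing down, gripper open.
Joint ranges: [-176.03, 176.03], [-82.01, 121.73], [-58.28, 71.71], [-173.87, 95.51], [-174.79, -0.11], [-173.66, 173.66]. Speed limits (degrees/s): [136.94, 136.94, 172.46, 180, 180, 180].

## Interface

Orientations are given as [roll, pitch, yaw] about the fixed x, y, z axes, in that order (R = Rz(yaw) Ry(pitch) Rx(roll)).
In Python, from plant import ctrl gives the robot as it stands.
- The arm moves only by the tool step_arm, never from a script. Its argument "rows" is a list that holds one entry, the list of rows, each a list of 7 numbers: the gripper command: -1 is shut, 1 is fully open, values between are in proportion, then the shift along the world's x, y, z in cm, then the turn, a rotation vector about the world's x, y, z in degrees. In form: [[[fingers, tx, ty, tz, rx, ry, rz], ...]]. A call has 1 to 12 rows; each row shifts and turns the commanded pose from where the row before left it; what a row does not reach is not made up. A row lasts 1/8 s, in which the tool goes at most 62.5 mm and 10.7 degrees, less where a joint would pass 70% of its speed; a pose out of reach is approached as far as the arm can. A call is refused whole if a number of a shift passes 6.25 or a number of a turn 10.7, either way. A call with a gripper value outside its range is refused whole. The fingers move at their own pace and stop on an object; the grip force is fixed at half the most. Time passes only in rows, so rows that do not move let the fingers close. It gives the time, the measured TCP pose, the force and the opening at its end, in the units of the state.
- ctrl.get_obs(): the state, without advancing time (a new reading comes with each control period).
- ctrl.snapshot(name): name is "scene" or "top" or "wrist"; returns the picture (420x560x3 uint8, blue, green, red); there is no depth.
- ctrl.camera_params(name): a dict with "vertical_fov" (degrees; the focal length in pixels is half the picture's height over the tangent of half this angle, whatever the lens; pixels are square), "cx", "cy" (the principal point, pixels), "rvec" (rotation vector, rad) and "tvec" (3), from world to camera coordinates, as OpenCV has them. Camera axes: x right, y down, z forward; pixel columns grow to the right and rows downward; lengths in m; the calibration is good to about 2 mm. A picture is of the moment at which its call begins: read the wrist's pose just before it. camera_params takes no time and is no camera call; for the wrist camera it gives the pose at the moment of the call.
- ctrl.close_job(): hands the job in, once; it reports no verdict.
The state is a dict: "clock": time; "joint_pos": joint angles; "qvel": joint speeds; "tau": joint torques, N m; "tool_pos": TCP position; "orientation": TCP orientation; "force": force on the tool from outside, world axes, zero at the start; "moment": the same for the moment, N m; "opening": finger opening in m.
Only numpy, scipy, OpenCV 4.12 (cv2) and the standard library are available. Lean on these libraries where they do the work, as an engineer would, in place of code of your own. Each camera call takes 0.05 s, during which the arm holds its last target. There are 200 camera calls.

## Working session

There is one attempt and no reset: what is moved stays moved. The work goes in short steps, Python scripts to look and compute and a tool call to move; the robot and the scene stay as the last step left them, time stands still between calls to the robot, and variables do not carry over. Pictures are saved under pics/ and viewed, about 8 in all and at most 12, crops included, and the job is handed in when it is done.

Besides the shell and the picture viewer there is one more tool, called after "Request:" by a JSON object that holds its "fn" and its "kwargs", one argument or row to a line. step_arm: Moves the arm, as the interface text tells. Its arguments: {"type":"object","properties":{"rows":{"type":"array"}},"required":["rows"]}

```bash
mkdir -p pics; cat > h.py <<'E'
import numpy as np, cv2
from plant import ctrl
def snap(name,f):
    p=ctrl.camera_params(name); im=np.array(ctrl.snapshot(name)); cv2.imwrite('pics/'+f,im)
    np.save('pics/'+f+'.npy',np.array([p['vertical_fov'],p['cx'],p['cy'],*np.ravel(p['rvec']),*np.ravel(p['tvec']),im.shape[0]])); return im
def ray(f,uv,z):
    a=np.load('pics/'+f+'.npy'); F=a[9]/2/np.tan(np.radians(a[0]/2))
    R=cv2.Rodrigues(a[3:6])[0]; c=-R.T@a[6:9]
    d=R.T@np.array([(uv[0]-a[1])/F,(uv[1]-a[2])/F,1]); return c+d*(z-c[2])/d[2]
def proj(f,P):
    a=np.load('pics/'+f+'.npy'); F=a[9]/2/np.tan(np.radians(a[0]/2))
    q=cv2.Rodrigues(a[3:6])[0]@np.array(P,float)+a[6:9]; return F*q[:2]/q[2]+a[1:3]
E
python3 - <<'E'
from h import *
o=ctrl.get_obs(); print(o)
for n in('scene','top'):
    im=snap(n,n+'0.png'); print(ctrl.camera_params(n))
E
```

```text
{'clock': 0.0, 'joint_pos': array([ 9.31671015e+01,  2.05923513e+01,  6.32067605e-01, -1.94334682e-02,
       -7.01348450e+01, -1.65064626e+01]), 'qvel': array([-0.0489542 , -0.00376103, -0.03513431, -0.05673726,  0.0076498 ,
        0.08454209]), 'tau': array([ 2.11029233e-03, -5.82720172e+01,  2.93057656e+01,  6.99679077e+00,
        7.02322679e-03, -1.52330790e-04]), 'tool_pos': array([0.15565794, 0.65629641, 0.22560154]), 'orientation': array([-8.99036010e+01,  9.51526512e-03,  1.66654028e+02]), 'force': array([ 0.42875858, -0.20042601,  0.8896721 ]), 'moment': array([ 0.040337  , -0.00937833, -0.04106089]), 'opening': 0.0881843292002406}
{'vertical_fov': 43.12525503223205, 'cx': 278.5946508479701, 'cy': 208.37327387845087, 'rvec': array([ 2.29273227,  0.72419805, -0.28994947]), 'tvec': array([-0.45272805, -0.16088171,  1.65186824])}
{'vertical_fov': 46.36943144430107, 'cx': 275.2733376851567, 'cy': 217.34086590941024, 'rvec': array([ 2.15875517, -2.10863734,  0.18686097]), 'tvec': array([-0.02117869,  0.55519119,  1.3684583 ])}
```

View pics/top0.png

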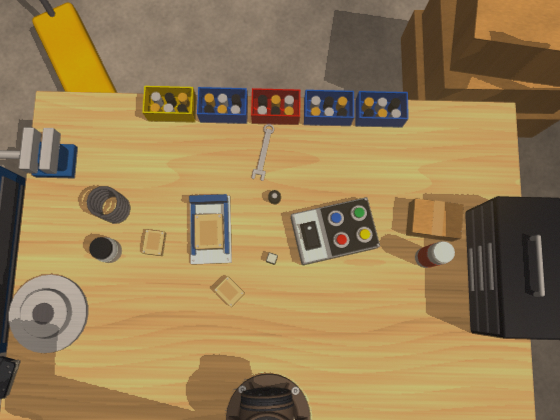

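View pics/scene0.png

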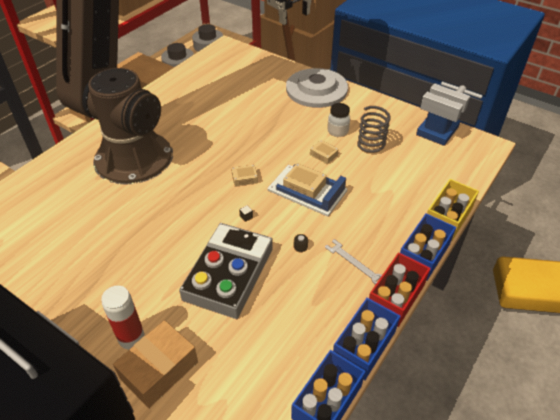

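The top view shows the dock at about (210,230) with its stop up (+x), and the console at (335,232), with blue and green on the far row and red and yellow on the near row. I'll enlarge both.

```bash
python3 - <<'E'
from h import *
im=cv2.imread('pics/top0.png')
a=cv2.resize(im[185:275,180:247],None,fx=6,fy=6,interpolation=cv2.INTER_CUBIC)
b=cv2.resize(im[185:275,284:384],None,fx=6,fy=6,interpolation=cv2.INTER_CUBIC)[:, :]
b=b[:,:390+200]
c=np.hstack([a,b])[:, :]
print(c.shape); cv2.imwrite('pics/crop0.png',cv2.resize(c,None,fx=.8,fy=.8))
for u in [(210,230),(335,232)]: print(ray('top0.png',u,0.05))
E
```

```text
(540, 992, 3)
[0.51379837 0.17817911 0.05      ]
[ 0.51654835 -0.18049784  0.05      ]
```

View pics/crop0.png

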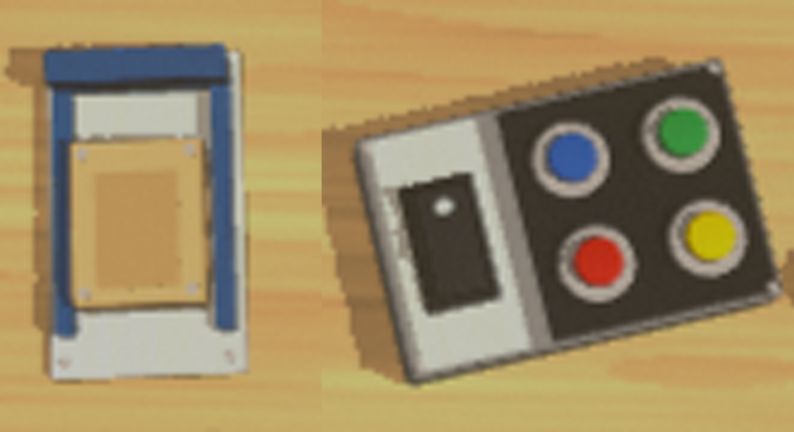

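```bash
python3 - <<'E'
from h import *
L=lambda X,Y:(180+X/4.8,185+Y/4.8)
R=lambda X,Y:(284+(X-321.6)/4.8,185+Y/4.8)
for n,u,z in [('mFL',L(72,141),.052),('mFR',L(207,137),.052),('mRR',L(210,302),.052),('mRL',L(73,308),.052),
 ('stopL',L(46,84),.057),('stopR',L(226,78),.057),('plL',L(52,380),.012),('plR',L(246,373),.012),
 ('dot',R(445,206),.077),('blue',R(571,157),.072),('green',R(684,131),.072),('red',R(599,261),.072),('yellow',R(711,236),.072),
 ('cFR',R(720,64),.05),('cNR',R(779,290),.05),('cNL',R(412,382),.05),('cFL',R(358,143),.05),
 ('bushing',(274,197),.04),('relay',(271,258),.03)]: print(n,np.round(ray('top0.png',u,z),4))
E
```

```text
mFL [0.5579 0.2231 0.052 ]
mFR [0.5623 0.1423 0.052 ]
mRR [0.463  0.1365 0.052 ]
mRL [0.4575 0.2174 0.052 ]
stopL [0.5914 0.2397 0.057 ]
stopR [0.5976 0.1319 0.057 ]
plL [0.4175 0.2343 0.012 ]
plR [0.4245 0.117  0.012 ]
dot [ 0.5226 -0.1058  0.077 ]
blue [ 0.5544 -0.1804  0.072 ]
green [ 0.5716 -0.2474  0.072 ]
red [ 0.4928 -0.1969  0.072 ]
yellow [ 0.5092 -0.2629  0.072 ]
cFR [ 0.6175 -0.2733  0.05  ]
cNR [ 0.4808 -0.3072  0.05  ]
cNL [ 0.421  -0.0894  0.05  ]
cFL [ 0.5637 -0.055   0.05  ]
bushing [ 0.6171 -0.003   0.04  ]
relay [0.4394 0.0014 0.03  ]
```

Request:
{"fn": "step_arm", "kwargs": {
  "rows": [
    [[-1, 3, -5.35, 0, 0, 0, 1.85], [-1, 3, -5.35, 0, 0, 0, 1.85], [-1, 3, -5.35, 0, 0, 0, 1.85], [-1, 3, -5.35, 0, 0, 0, 1.85], [-1, 3, -5.35, 0, 0, 0, 1.85], [-1, 3, -5.35, 0, 0, 0, 1.85], [-1, 3, -5.35, 0, 0, 0, 1.85], [-1, 3, -5.35, 0, 0, 0, 1.85], [-1, 3, -5.35, 0, 0, 0, 1.85], [-1, 0, 0, 0, 0, 0, 0], [-1, 0, 0, 0, 0, 0, 0]]
  ]
}}

```text
clock: 1.48
tool_pos: [0.4257, 0.1749, 0.2264]
orientation: [-90.0, -0.0, -176.8]
force: [-1.0, -0.1, -0.7]
opening: 0.0007
```

```bash
python3 - <<'E'
from h import *
o=ctrl.get_obs(); print(o['clock'],o['tool_pos'],o['orientation'],o['force'])
im=snap('wrist','w0.png'); im2=snap('top','top1.png')
print('can',ray('top0.png',(442,252),.17),'carton',ray('top0.png',(413,220),.07),'dock tcp px',proj('w0.png',o['tool_pos']))
E
```

```text
1.475 [0.4257305  0.1749372  0.22639034] [-9.00009213e+01 -1.47004842e-02 -1.76788938e+02] [-0.98829843 -0.10205542 -0.72537904]
can [ 0.45313116 -0.44474106  0.17      ] carton [ 0.55339304 -0.39981392  0.07      ] dock tcp px [279.65403805 266.87583021]
```

View pics/w0.png

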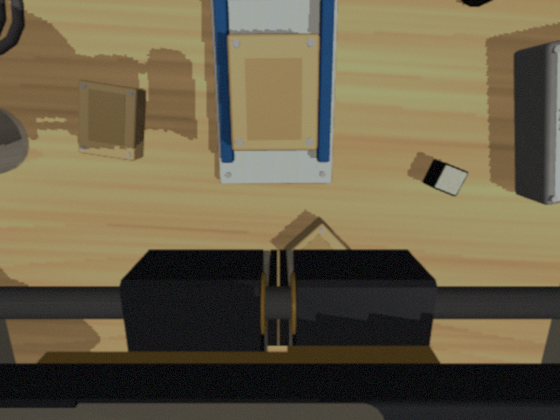

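```bash
python3 - <<'E'
from h import *
for n,u,z in [('mRL',(237,150),.052),('mRR',(313,150),.052),('plL',(222,183),.012),('plR',(331,182),.012),('mFL',(230,35),.052),('mFR',(318,35),.052)]: print(n,ray('w0.png',u,z))
print([ray('top0.png',u,.02) for u in [(213,290),(228,276),(244,291),(230,306)]])
E
```

```text
mRL [0.46053112 0.21598922 0.052     ]
mRR [0.46458788 0.14550428 0.052     ]
plL [0.42002562 0.23543717 0.012     ]
plR [0.42780396 0.11933087 0.012     ]
mFL [0.55753956 0.22445817 0.052     ]
mFR [0.56183825 0.1494704  0.052     ]
[array([0.34448506, 0.16560484, 0.02      ]), array([0.38540523, 0.12416778, 0.02      ]), array([0.3437038 , 0.07660491, 0.02      ]), array([0.30044915, 0.11511106, 0.02      ])]
```

The wrist view confirms the module's rear edge at x≈0.462, centred on y≈0.178, and the look-alike lies clear at x<0.386. I'll go down behind the module.

Request:
{"fn": "step_arm", "kwargs": {
  "rows": [
    [[-1, 0, 0.2, -5, 0, 0, 0], [-1, 0, 0, -5, 0, 0, 0], [-1, 0, 0, -5, 0, 0, 0], [-1, 0, 0, -4.4, 0, 0, 0], [-1, 0, 0, 0, 0, 0, 0], [-1, 1, 0.06, 0, 0, 0, 0], [-1, 1, 0.06, 0, 0, 0, 0], [-1, 0.5, 0.03, 0, 0, 0, 0], [-1, 0.5, 0.03, 0, 0, 0, 0]]
  ]
}}

```text
clock: 2.7
tool_pos: [0.4559, 0.1789, 0.0332]
orientation: [-90.0, -0.0, -176.7]
force: [-2.9, 0.8, 2.9]
opening: 0.0005
```

Request:
{"fn": "step_arm", "kwargs": {
  "rows": [
    [[-1, 0.5, 0.03, 0, 0, 0, 0], [-1, 0.5, 0.03, 0, 0, 0, 0], [-1, 0.5, 0.03, 0, 0, 0, 0], [-1, 0.5, 0.03, 0, 0, 0, 0]]
  ]
}}

```text
clock: 3.2
tool_pos: [0.4759, 0.1801, 0.0325]
orientation: [-90.0, -0.0, -176.7]
force: [-4.9, -0.7, 4.1]
opening: 0.0005
```

Request:
{"fn": "step_arm", "kwargs": {
  "rows": [
    [[-1, 0.3, 0.02, 0, 0, 0, 0], [-1, 0.3, 0.02, 0, 0, 0, 0], [-1, 0.2, 0.01, 0, 0, 0, 0]]
  ]
}}

```text
clock: 3.58
tool_pos: [0.4841, 0.1809, 0.0325]
orientation: [-90.0, 0.0, -176.7]
force: [-2.9, 0.1, 2.0]
opening: 0.0002
```

Request:
{"fn": "step_arm", "kwargs": {
  "rows": [
    [[-1, 0.2, 0.01, 0, 0, 0, 0], [-1, 0.2, 0.01, 0, 0, 0, 0]]
  ]
}}

```text
clock: 3.82
tool_pos: [0.4872, 0.1809, 0.0325]
orientation: [-90.0, -0.1, -176.7]
force: [-11.7, 2.0, 8.6]
opening: 0.0003
```

Request:
{"fn": "step_arm", "kwargs": {
  "rows": [
    [[-1, 0.1, 0, 0, 0, 0, 0], [-1, 0, 0, 0, 0, 0, 0], [-1, 0, 0, 0, 0, 0, 0]]
  ]
}}

```text
clock: 4.2
tool_pos: [0.4873, 0.1806, 0.0325]
orientation: [-90.0, -0.1, -176.7]
force: [-9.7, 1.4, 6.7]
opening: 0.0008
```

Request:
{"fn": "step_arm", "kwargs": {
  "rows": [
    [[-1, -1, 0, 0, 0, 0, 0], [-1, -2, 0, 0, 0, 0, 0], [-1, 0, 0, 5, 0, 0, 0], [-1, 0, 0, 5, 0, 0, 0], [-1, 0, 0, 5, 0, 0, 0], [-1, 0, 0, 0, 0, 0, 0], [-1, 0, 0, 0, 0, 0, 0]]
  ]
}}

```text
clock: 5.08
tool_pos: [0.4586, 0.181, 0.1824]
orientation: [-90.0, 0.0, -176.7]
force: [-0.7, -1.0, -0.3]
opening: 0.0005
```

```bash
python3 - <<'E'
from h import *
im=snap('wrist','w1.png')
cv2.imwrite('pics/w1c.png',cv2.resize(im[0:240,120:420],None,fx=2,fy=2))
E
```

```text
(no output)
```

View pics/w1c.png

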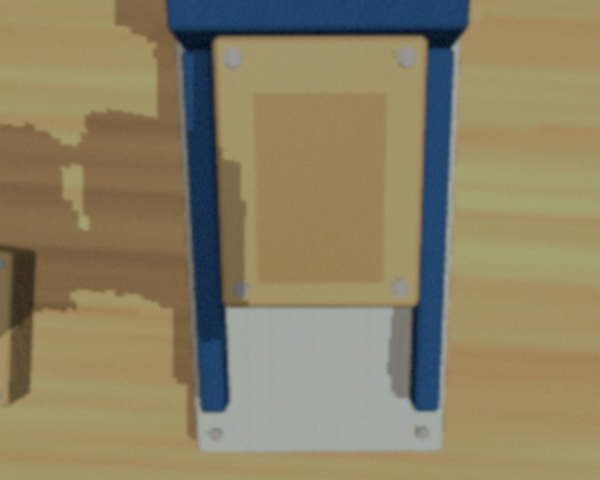

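The module is flush against the stop (no plate shows between them). Now to the console for a close look.

Request:
{"fn": "step_arm", "kwargs": {
  "rows": [
    [[-1, 0, -4.4, 1, 0, 0, 1.4], [-1, 0, -4.4, 1, 0, 0, 1.4], [-1, 0, -4.4, 1, 0, 0, 1.4], [-1, 0, -4.4, 1, 0, 0, 1.4], [-1, 0, -4.4, 0, 0, 0, 1.4], [-1, 0, -4.4, 0, 0, 0, 1.4], [-1, 0, -4.4, 0, 0, 0, 1.4], [-1, 0, -4.2, 0, 0, 0, 1.5], [-1, 0, 0, 0, 0, 0, 0], [-1, 0, 0, 0, 0, 0, 0]]
  ]
}}

```text
clock: 6.38
tool_pos: [0.4582, -0.169, 0.2213]
orientation: [-90.0, -0.1, -165.5]
force: [0.5, -0.2, -0.4]
opening: 0.0008
```

```bash
python3 - <<'E'
from h import *
o=ctrl.get_obs(); print(o['tool_pos'],o['orientation'])
im=snap('wrist','w2.png')
cv2.imwrite('pics/w2c.png',cv2.resize(im[0:300,80:480],None,fx=2,fy=2))
R=lambda X,Y:(284+(X-321.6)/4.8,185+Y/4.8)
print('paddle centre',ray('top0.png',R(450,243),.07))
E
```

```text
[ 0.45820759 -0.16902355  0.22134196] [-9.00361162e+01 -1.17277399e-01 -1.65460713e+02]
paddle centre [ 0.50167742 -0.10948165  0.07      ]
```

View pics/w2c.png

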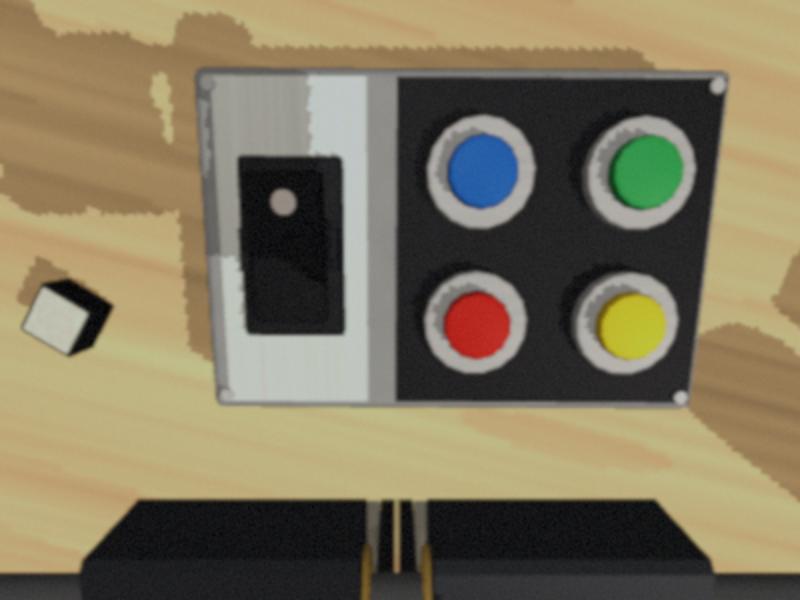

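```bash
python3 - <<'E'
from h import *
P=lambda X,Y:(80+X/2,Y/2)
for n,X,Y,z in [('blue',483,171,.072),('green',647,172,.072),('red',477,326,.072),('yellow',632,326,.072),('dot',283,202,.077),('baseFL',238,157,.056),('baseFR',342,157,.056),('baseNR',345,333,.056),('baseNL',248,333,.056),('cFL',200,73,.05),('cFR',724,75,.05),('cNR',688,403,.05),('cNL',220,403,.05)]: print(n,np.round(ray('w2.png',P(X,Y),z),4))
# fit console frame from buttons; console centre from corners
c=np.mean([ray('w2.png',P(X,Y),.05) for X,Y in [(200,73),(724,75),(688,403),(220,403)]],0);print('c',c)
t=np.radians(14.6);R=np.array([[np.cos(t),-np.sin(t)],[np.sin(t),np.cos(t)]])
for X,Y,z in [(483,171,.072),(647,172,.072),(477,326,.072),(632,326,.072),(283,202,.077)]: print(R.T@(ray('w2.png',P(X,Y),z)-c)[:2])
E
```

```text
blue [ 0.5561 -0.1791  0.072 ]
green [ 0.5726 -0.2441  0.072 ]
red [ 0.4945 -0.1947  0.072 ]
yellow [ 0.5115 -0.2597  0.072 ]
dot [ 0.5237 -0.1033  0.077 ]
baseFL [ 0.5364 -0.0775  0.056 ]
baseFR [ 0.5476 -0.1206  0.056 ]
baseNR [ 0.4744 -0.1395  0.056 ]
baseNL [ 0.4631 -0.0966  0.056 ]
cFL [ 0.5653 -0.0542  0.05  ]
cFR [ 0.6205 -0.2689  0.05  ]
cNR [ 0.4821 -0.3062  0.05  ]
cNL [ 0.4254 -0.0892  0.05  ]
c [ 0.52332356 -0.17963287  0.05      ]
[ 0.03181062 -0.00776057]
[ 0.03144115 -0.07482436]
[-0.03168044 -0.00733739]
[-0.03164428 -0.07451891]
[0.01957367 0.07379478]
```

Request:
{"fn": "step_arm", "kwargs": {
  "rows": [
    [[-1, 2.4, 2.2, 0, 0, 0, 0], [-1, 2.4, 2.2, 0, 0, 0, 0], [-1, 2.3, 2.3, 0, 0, 0, 0], [-1, 0, 0, -4, 0, 0, 0], [-1, 0, 0, -4, 0, 0, 0], [-1, 0, 0, -4, 0, 0, 0], [-1, 0, 0, -1, 0, 0, 0], [-1, 0, 0, 0, 0, 0, 0]]
  ]
}}

```text
clock: 7.42
tool_pos: [0.53, -0.1015, 0.0928]
orientation: [-90.0, -0.0, -165.3]
force: [0.2, 0.7, 0.5]
opening: 0.0006
```

Request:
{"fn": "step_arm", "kwargs": {
  "rows": [
    [[-1, 0, 0, -0.5, 0, 0, 0], [-1, 0, 0, -0.4, 0, 0, 0], [-1, 0, 0, -0.4, 0, 0, 0], [-1, 0, 0, -0.4, 0, 0, 0]]
  ]
}}

```text
clock: 7.92
tool_pos: [0.5306, -0.102, 0.0759]
orientation: [-90.0, 0.1, -165.4]
force: [1.4, 2.3, 2.2]
opening: 0.0003
```

Request:
{"fn": "step_arm", "kwargs": {
  "rows": [
    [[-1, 0, 0, -0.3, 0, 0, 0], [-1, 0, 0, -0.3, 0, 0, 0]]
  ]
}}

```text
clock: 8.18
tool_pos: [0.5308, -0.102, 0.0699]
orientation: [-90.0, 0.1, -165.4]
force: [3.7, 1.2, 4.7]
opening: 0.0001
```

Request:
{"fn": "step_arm", "kwargs": {
  "rows": [
    [[-1, 0, 0, -0.2, 0, 0, 0], [-1, 0, 0, 0, 0, 0, 0]]
  ]
}}

```text
clock: 8.43
tool_pos: [0.5311, -0.1019, 0.0684]
orientation: [-90.0, 0.1, -165.4]
force: [2.9, 0.9, 7.2]
opening: 0.0003
```

Request:
{"fn": "step_arm", "kwargs": {
  "rows": [
    [[-1, 0, 0, -0.2, 0, 0, 0], [-1, 0, 0, 0, 0, 0, 0]]
  ]
}}

```text
clock: 8.68
tool_pos: [0.5313, -0.1019, 0.0679]
orientation: [-89.9, 0.2, -165.3]
force: [-2.5, 3.9, 21.7]
opening: 0.0002
```

Request:
{"fn": "step_arm", "kwargs": {
  "rows": [
    [[-1, 0, 0, -0.1, 0, 0, 0], [-1, 0, 0, 0, 0, 0, 0], [-1, 0, 0, 0, 0, 0, 0]]
  ]
}}

```text
clock: 9.05
tool_pos: [0.5314, -0.102, 0.0677]
orientation: [-89.9, 0.2, -165.3]
force: [-4.4, 4.6, 30.0]
opening: 0.0006
```

Request:
{"fn": "step_arm", "kwargs": {
  "rows": [
    [[-1, 0, 0, 5, 0, 0, 0], [-1, 0, -2, 5, 0, 0, 0], [-1, -3, -5, 4, 0, 0, 0], [-1, -3, -5, 0, 0, 0, 0], [-1, -2, -3.8, 0, 0, 0, 0], [-1, 0, 0, 0, 0, 0, 0], [-1, 0, 0, 0, 0, 0, 0]]
  ]
}}

```text
clock: 9.93
tool_pos: [0.4524, -0.2541, 0.1993]
orientation: [-90.1, -0.1, -165.5]
force: [0.6, -0.7, -0.1]
opening: 0.0003
```

```bash
python3 - <<'E'
from h import *
o=ctrl.get_obs(); print(o['tool_pos'],o['orientation'],o['force'])
im=snap('wrist','w3.png')
cv2.imwrite('pics/w3c.png',cv2.resize(im[0:300,80:480],None,fx=2,fy=2))
E
```

```text
[ 0.4524299  -0.25414845  0.19932307] [-9.00544390e+01 -7.97778009e-02 -1.65451675e+02] [ 0.59334425 -0.74014983 -0.12710594]
```

View pics/w3c.png

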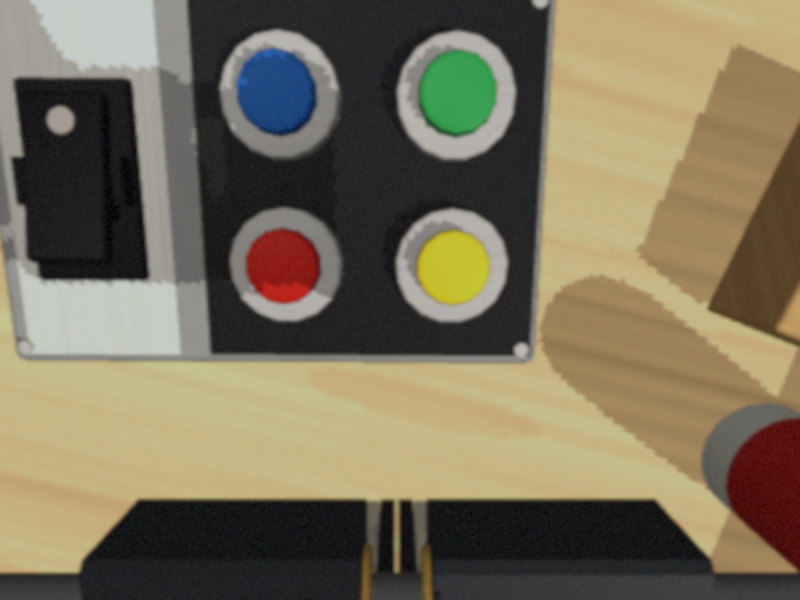

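The near half of the rocker now stands up and the dotted half is down, so it is on. Yellow is at crop (453,268) and green at (458,92).

```bash
python3 - <<'E'
from h import *
for X,Y in [(453,268),(458,92)]: print(ray('w3.png',(80+X/2,Y/2),.072))
E
```

```text
[ 0.51089349 -0.26094848  0.072     ]
[ 0.57254716 -0.24530282  0.072     ]
```

Request:
{"fn": "step_arm", "kwargs": {
  "rows": [
    [[-1, 3, -0.3, 0, 0, 0, 0], [-1, 2.8, -0.3, 0, 0, 0, 0], [-1, 0, 0, -4, 0, 0, 0], [-1, 0, 0, -4, 0, 0, 0], [-1, 0, 0, -3, 0, 0, 0], [-1, 0, 0, -0.7, 0, 0, 0], [-1, 0, 0, 0, 0, 0, 0]]
  ]
}}

```text
clock: 10.85
tool_pos: [0.5117, -0.2598, 0.0831]
orientation: [-90.0, -0.0, -165.3]
force: [-0.5, -0.1, 1.1]
opening: 0.0004
```

Request:
{"fn": "step_arm", "kwargs": {
  "rows": [
    [[-1, 0, 0, -0.4, 0, 0, 0], [-1, 0, 0, -0.4, 0, 0, 0], [-1, 0, 0, -0.4, 0, 0, 0], [-1, 0, 0, -0.2, 0, 0, 0], [-1, 0, 0, 0, 0, 0, 0]]
  ]
}}

```text
clock: 11.48
tool_pos: [0.5114, -0.2603, 0.0689]
orientation: [-90.0, 0.0, -165.4]
force: [-0.1, 0.4, 0.2]
opening: 0.0006
```

Request:
{"fn": "step_arm", "kwargs": {
  "rows": [
    [[-1, 0, 0, -0.2, 0, 0, 0], [-1, 0, 0, 0, 0, 0, 0]]
  ]
}}

```text
clock: 11.72
tool_pos: [0.5114, -0.2603, 0.0669]
orientation: [-90.0, 0.0, -165.4]
force: [1.3, -1.4, 1.3]
opening: 0.0006
```

Request:
{"fn": "step_arm", "kwargs": {
  "rows": [
    [[-1, 0, 0, -0.2, 0, 0, 0], [-1, 0, 0, 0, 0, 0, 0]]
  ]
}}

```text
clock: 11.98
tool_pos: [0.5114, -0.2603, 0.0661]
orientation: [-90.0, 0.0, -165.4]
force: [-2.6, 2.1, 11.2]
opening: 0.0003
```

Request:
{"fn": "step_arm", "kwargs": {
  "rows": [
    [[-1, 0, 0, -0.2, 0, 0, 0], [-1, 0, 0, 0, 0, 0, 0]]
  ]
}}

```text
clock: 12.22
tool_pos: [0.5115, -0.2604, 0.0657]
orientation: [-89.9, 0.1, -165.3]
force: [-7.1, 6.6, 27.3]
opening: 0.0004
```

Hard stop at 66 mm, which is 6 mm of travel. I'll lift and check yellow, then move over green.

Request:
{"fn": "step_arm", "kwargs": {
  "rows": [
    [[-1, 0, 0, 4, 0, 0, 0], [-1, 0, 0, 4, 0, 0, 0], [-1, -3, 0.8, 5, 0, 0, 0], [-1, -3, 0, 0, 0, 0, 0], [-1, 0, 0, 0, 0, 0, 0], [-1, 0, 0, 0, 0, 0, 0]]
  ]
}}

```text
clock: 12.98
tool_pos: [0.4513, -0.2523, 0.1927]
orientation: [-90.0, -0.0, -165.4]
force: [0.5, -0.6, 0.3]
opening: 0.0002
```

```bash
python3 - <<'E'
from h import *
o=ctrl.get_obs(); print(o['tool_pos'],o['orientation'],o['force'])
im=snap('wrist','w4.png')
cv2.imwrite('pics/w4c.png',cv2.resize(im[0:300,80:480],None,fx=2,fy=2))
E
```

```text
[ 0.45125145 -0.25226618  0.19269522] [-9.00057128e+01 -1.31057660e-02 -1.65396337e+02] [ 0.53856573 -0.5925506   0.34019787]
```

View pics/w4c.png

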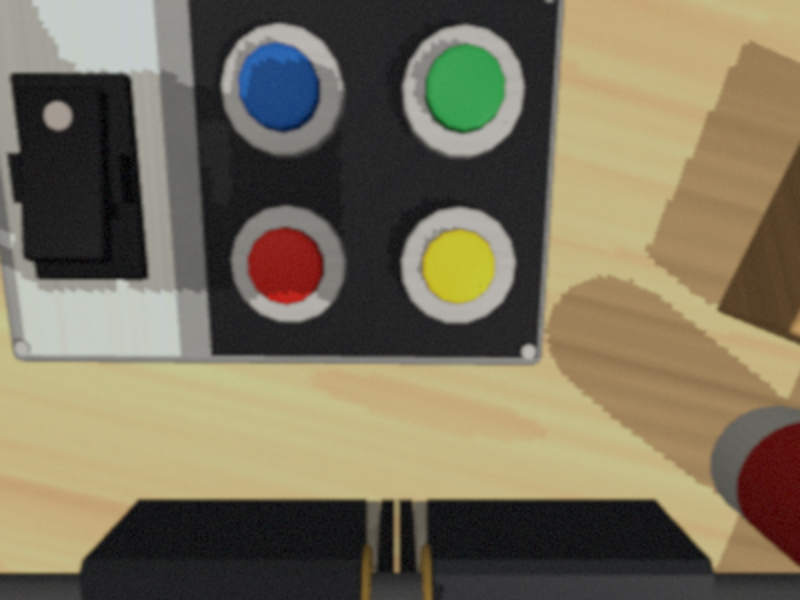

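Yellow now sits low in its collar with its shadow shrunk, so it latched; green is still up at (465,87). I'll go to green.

Request:
{"fn": "step_arm", "kwargs": {
  "rows": [
    [[-1, 4, 0.3, 0, 0, 0, 0], [-1, 4, 0.2, 0, 0, 0, 0], [-1, 4.1, 0.2, 0, 0, 0, 0], [-1, 0, 0, -4, 0, 0, 0], [-1, 0, 0, -4, 0, 0, 0], [-1, 0, 0, -3.3, 0, 0, 0], [-1, 0, 0, -0.5, 0, 0, 0], [-1, 0, 0, -0.3, 0, 0, 0], [-1, 0, 0, 0, 0, 0, 0]]
  ]
}}

```text
clock: 14.15
tool_pos: [0.5731, -0.2454, 0.073]
orientation: [-90.0, 0.1, -165.4]
force: [-0.3, -0.0, -0.7]
opening: 0.0002
```

Request:
{"fn": "step_arm", "kwargs": {
  "rows": [
    [[-1, 0, 0, -0.2, 0, 0, 0], [-1, 0, 0, -0.2, 0, 0, 0], [-1, 0, 0, 0, 0, 0, 0]]
  ]
}}

```text
clock: 14.52
tool_pos: [0.5733, -0.2454, 0.0688]
orientation: [-89.9, 0.1, -165.4]
force: [2.6, 0.2, 3.4]
opening: 0.0007
```

Request:
{"fn": "step_arm", "kwargs": {
  "rows": [
    [[-1, 0, 0, -0.2, 0, 0, 0], [-1, 0, 0, -0.1, 0, 0, 0], [-1, 0, 0, 0, 0, 0, 0]]
  ]
}}

```text
clock: 14.9
tool_pos: [0.5733, -0.2454, 0.0662]
orientation: [-89.9, 0.1, -165.3]
force: [1.1, 1.4, 10.9]
opening: 0.0005
```

Request:
{"fn": "step_arm", "kwargs": {
  "rows": [
    [[-1, 0, 0, -0.2, 0, 0, 0], [-1, 0, 0, 0, 0, 0, 0], [-1, 0, 0, 0, 0, 0, 0]]
  ]
}}

```text
clock: 15.28
tool_pos: [0.5734, -0.2455, 0.066]
orientation: [-89.9, 0.2, -165.3]
force: [-4.0, 4.0, 23.5]
opening: 0.0007
```

Request:
{"fn": "step_arm", "kwargs": {
  "rows": [
    [[-1, 0, 0, 0, 0, 0, 0], [-1, 0, 0, 0, 0, 0, 0], [-1, 0, 0, 0, 0, 0, 0]]
  ]
}}

```text
clock: 15.65
tool_pos: [0.5734, -0.2455, 0.066]
orientation: [-89.9, 0.2, -165.3]
force: [-4.2, 4.1, 22.8]
opening: 0.0003
```

```bash
python3 - <<'E'
from h import *
im=snap('scene','s1.png')
cv2.imwrite('pics/s1c.png',cv2.resize(im[110:330,120:400],None,fx=2.5,fy=2.5))
E
```

```text
(no output)
```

View pics/s1c.png

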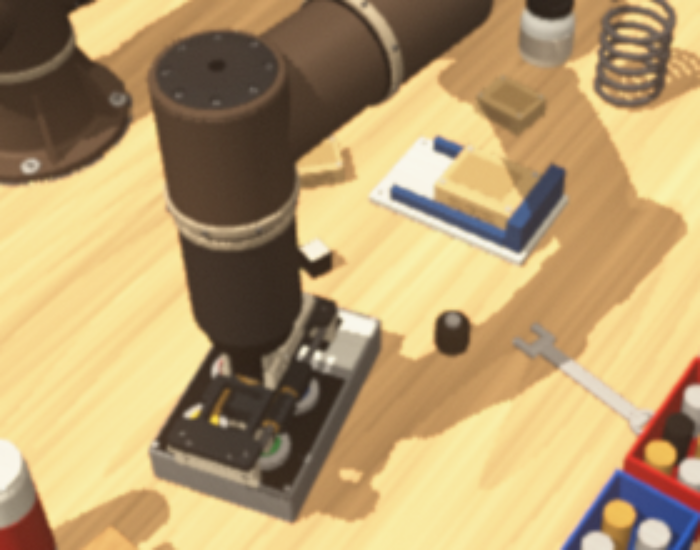

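The module is still against the stop at crop (500,185), the fingers are on green at (275,445), and the loose things stand where they were. I'll hand in.

```bash
python3 -c "
from plant import ctrl
ctrl.close_job(); print(ctrl.get_obs()['force'])"
```

```text
the job is handed in; nothing more can be done
the job is handed in; nothing more can be done
```

The job is handed in, at about 15.7 s of the 48 s allowed, with the fingers still holding green down. No verdict is reported.

- **Module:** I pushed it along the dock until it hit the stop, with about 12 N at the end. The wrist picture showed no gap, and it was still there in the last scene picture.
- **Rocker:** I pressed the dotted half to its hard stop at about 30 N. A picture then showed that half down and the near half raised.
- **Yellow:** I pressed it to a hard stop at 66 mm above the bench, which is the full 6 mm of travel. After I lifted off, a picture showed it sitting low in its collar.
- **Green:** I pressed it to 66 mm and held it there at a steady 23 N or so.

In the last picture the bushing, relay, wrench, jar and spring stood where they were. The spray can and carton were barely in that crop, so I did not check their final places, but the arm never came near them. No check failed or disagreed. My reading of the force after hand-in was refused, so 22.8 N, taken just before, is the last value I have.

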